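Nip up a glued bead tray on the wedge clamping board

ROBOT

A 6-joint arm with a two-finger parallel gripper is mounted at the origin on a cart in front of the work surface, level with it; the furniture and walls round the work are solid. World frame = base frame: x ahead of the robot, y to its left, z up, the work surface at z = 0. Lengths are in m, angles in degrees, forces in N, time in s.
With the tool pointing down it reaches from about 0.25 to 0.725 m from the base axis. Payload 9.7 kg.
Tool frame: the origin (TCP) lies on the centre line of the jaws, within the pads' length; the fingertips stand tip_extent ahead of it and the grasp point (between the pads) lies 3 mm ahead of it (tip_extent is the distance from the TCP to the fingertips, in m); z points along the fingers, y is the line along which they close (so a half turn about z gives the same grasp; the last joint's range is limited). The gripper opens to 85 mm and grips with 20 to 120 N. Pads are 22 mm wide; open, the fingers measure 114 mm over their backs; the gripper's body (76 mm by 85 mm) begins 54 mm behind the grasp point. The pads swing forward as they close: fully open they stand 13 mm farther back than shut.
Start: joints at [-68.526, 4.979, 10.078, 95.1, 0, 90], TCP at [0.201, -0.512, 0.253] pointing down, gripper open.
Joint ranges: [-179.16, 179.16], [-48.56, 103.87], [-65.8, 70.77], [-126.05, 130.52], [-82.76, 87.17], [-180, 180]. Speed limits (degrees/s): [127.2, 127.2, 147.25, 180, 180, 180].

INTERFACE

Orientations are given as [roll, pitch, yaw] about the fixed x, y, z axes, in that order (R = Rz(yaw) Ry(pitch) Rx(roll)).
In Python, from workcell import * gives the robot as it stands.
- The arm moves only by the tool servo_tool, never from a script. Its argument "rows" is a list of rows, each an object with "offset": the shift along the tool's x, y, z as a fraction of full scale, a list of three; "yaw": the turn about the tool's z as a fraction of full scale; "claw": the closure, from 0 (fully open) to 1 (shut). A call has 1 to 12 rows; each row is the pose to reach, as a shift and turn from the pose commanded when the call began, along the tool's axes at that moment, turning the shorter way round; what a row does not reach only later rows make up. Full scale, the value 1, is 0.1 m for a shift and pi rad for a turn. A row lasts 1/8 s, in which the tool goes at most 62.5 mm and 10.7 degrees, less where a joint would pass 70% of its speed; a pose out of reach is approached as far as the arm can. A call with a number of a shift or a turn outside -1 to 1 is refused whole. A call with a gripper value outside its range is refused whole. The fingers move at their own pace and stop on an object; "squeeze" is the grip in N (left out, the last holds). Time passes only in rows, so rows that repeat a pose let the fingers close. It gives the time, the measured TCP pose, the force, the opening and the grip force at its end, in the units of the state.
- get_obs(): the state, without advancing time (a new reading comes with each control period).
- camera(name): name is "side" or "top"; returns (picture, depth): 420x560x3 uint8, red, green, blue; 420x560 float32, m along the optical axis (not along the pixel's ray), 0 where there is no reading.
- camera_info(name): a dict with "fx", "fy", "cx", "cy" (pixels), "cam_to_world" (4x4, takes a point from camera to world coordinates). Camera axes: x right, y up, looking along -z (the intrinsics and any distortion apply to the point x, -y, -z); pixel columns grow to the right and rows downward; lengths in m; the calibration is good to about 2 mm. A picture is of the moment at which its call begins. camera_info takes no time and is no camera call.
- job_done(): hands the job in; it is judged then, once.
The state is a dict: "time": time; "q": joint angles; "qd": joint speeds; "joint_efforts": joint torques, N m; "ee_pos": TCP position; "tcp_rot": TCP orientation; "wrist_force": force on the tool from outside, world axes, zero at the start; "torque": the same for the moment, N m; "opening": finger opening in m; "grasp_force": force on a finger pad.
Only numpy, scipy, OpenCV 4.12 (cv2) and the standard library are available. Lean on these libraries where they do the work, as an engineer would, in place of code of your own. Each camera call takes 0.05 s, during which the arm holds its last target. There are 200 camera calls.

TASK

The bead tray on the gluing board has been glued and its front board still stands a little open. Bring the tray up square into the corner, flush against the corked back fence and the side stop, with the front board fully closed on it; then put the loose wooden wedge in behind the sliding caul, thin end first, and push it in until the work stays nipped between caul and fence when you let go. Be gentle: the fresh joints want a light squeeze of about 10 N and must never feel more than 25 N, from the clamp or from your fingers; leave the glue tube, tape roll and white thread spool alone.

Things in the scene. Friction and masses are not known exactly. Their poses are not given: they have to be found in the camera images.
- gluing_board: fixed grey melamine gluing board, 15 mm thick, spanning x -108 to +137 and y -115 to +155 mm in its own frame; origin on its underside. On it, 34 mm high: the back fence (cork face plane x = +105 mm, y -95 to +105) and at right angles the side stop rail (cork face plane y = -75 mm, x -14 to +108). Work is pushed to +x and -y into their corner
- corner (a point): corner of fence and side stop on the board's top face; axes as the board's. The seated tray's back right corner belongs here
- channel (a point): point on the board's top face between caul and stop block, axes as the board's, at x = -42, y = 0 mm of the board. The fixed stop block (100 mm long in y, +-50 mm from here; 30 mm thick, 30 mm high) faces the caul with a 1 in 8 slope: the channel widens towards +y, where the wedge enters. The block is slotted and set differently each job: its face here is 15.5 to 20.5 mm behind (-x)
- caul: pale wooden clamping bar (caul), 24 (x) x 140 (y) x 30 mm high, sliding only along the board's x (40 mm travel), staying where it is left (1 N drag); origin under its centre, 15.5 mm above the table; back face at x = -12 mm, cork front face at x = +12 mm, which gives a little on rubber buffers (12 N per mm). A turned knob 20 mm across stands at x = -4, y = 0 from z = +30 to +63 mm
- tray: loose bead tray of thin pale wood, 95 (x) x 150 (y) x 36 mm high, 0.2 kg, walls 7 mm, floor 5 mm, open at its front (-x) side, with two dividers 28 mm high along x at y = +-23 mm; origin at the centre of its underside. Seated, its origin is at x = +57.5, y = 0, z = +15 mm in the board's frame, turned as the board
- front_board: loose front board of the tray, standing on edge before its open side, 10 (x) x 150 (y) x 36 mm high; a tongue 133 mm wide and 8 mm deep on its +x face is entered between the tray's side walls with 1.5 mm play, so it follows the tray sideways. Origin under the centre of the 10 mm plate; closed, it is at x = -52.5 mm in the tray's frame; it starts 2.5 to 5 mm open
- wedge: loose wooden wedge lying beside the board, 190 mm long (its y), 34 mm high, 24.6 mm thick at its -y end and 48.4 mm at its +y end. Origin at mid length on the underside; flat face at x = +18 mm (goes against the caul's back), sloping face at x = -18.5 mm at y = 0 (against the block). In use its axes point as the board's, its origin 15 mm short of to 30 mm beyond y = 0 of the board
- glue_tube: glue tube lying near the board, 38 x 136 x 26 mm; bystander, origin at the centre of its underside
- tape_roll: roll of masking tape lying flat beside the board, 98 mm across, 25 mm high; bystander, origin at the centre of its underside
- white_spool: spool of white thread standing to the right of the board, 35 mm across, 58 mm high; bystander, origin at the centre of its underside
Mind the look-alikes: they are no part of the job. What is shaped like the tray but blue or green is not meant.

How it is judged (in metres and radians):
At the end, for the whole second after the job is handed in: tray flat in the corner: within 2 mm of the back fence, within 2.5 mm of the side stop, square to within 0.025 rad; front board upright and closed on the tray to within 1.5 mm; the wedge, lying flat behind the caul and let go, keeps the caul pressing on the front board with 4 to 25 N; all at rest (x of tray in the frame of gluing_board above 0.0555 m and y of tray in the frame of gluing_board below 0.0025 m and z of tray in the frame of gluing_board below 0.0175 m and angle between the x axis of tray and the x axis of gluing_board, either way round below 0.025 rad and angle between tray's own z axis and vertical below 0.04 rad and x of front_board in the frame of tray above -0.054 m and angle between front_board's own z axis and vertical below 0.06 rad and angle between wedge's own z axis and vertical below 0.08 rad and contact force between caul and front_board between 4 and 25 N and contact force between wedge and caul above 2 N and linear speed of each of tray, wedge below 0.01 m/s); the robot touches nothing.
It fails at once if the glued tray squeezed by the clamp with more than 25 N (contact force between caul and front_board above 25 N).
It fails at once if the robot presses on the tray or its front board with more than 25 N (contact force between any of the arm, the fingers and tray above 25 N or contact force between any of the arm, the fingers and front_board above 25 N).
It fails at once if the glue tube, tape roll or spool is shifted by more than 20 mm (distance of any of glue_tube, tape_roll, white_spool from where it was at the start of the episode above 0.02 m).
It also fails if it takes over 72 s, if anything falls off the work surface, if the arm or the gripper's body presses on something with over 40 N, if the wrist force passes 120 N, or if a joint passes its speed limit or range.

## Working session

There is one attempt and no reset: what is moved stays moved. The work goes in short steps, Python scripts to look and compute and a tool call to move; the robot and the scene stay as the last step left them, time stands still between calls to the robot, and variables do not carry over. Pictures are saved under pics/ and viewed, at most 10 in all, crops included, and the job is handed in when it is done.

Besides the shell and the picture viewer there is one more tool, called after "Emit:" as a command line: name --argument value ..., lists and objects as JSON in quotes. servo_tool: Moves the arm, as the interface text tells. Its arguments: {"type":"object","properties":{"rows":{"type":"array"},"squeeze":{"type":"number"}},"required":["rows"]}

```bash
ls; mkdir -p pics; cat > h.py <<'E'
from workcell import *
import numpy as np, cv2
def grab(name):
    im,d=camera(name); np.savez('last_'+name,im=im,d=d); return im,d
def P(name,d,u,v):
    i=camera_info(name); z=d[v,u] if not np.isscalar(d) else d
    x=(np.asarray(u)-i['cx'])/i['fx']*z; y=(np.asarray(v)-i['cy'])/i['fy']*z
    T=np.array(i['cam_to_world']); p=np.stack([x,-y,-z,np.ones_like(z)],-1)
    return (p@T.T)[...,:3]
def cloud(name,d):
    v,u=np.mgrid[:d.shape[0],:d.shape[1]]; return P(name,d,u,v)
E
python3 - <<'E'
from h import *
for n in ('top','side'):
    im,d=grab(n); cv2.imwrite(f'pics/{n}0.png',im[...,::-1])
    print(n,camera_info(n))
o=get_obs(); print(o)
E
```

```text
pics
top {'fx': 466.55467304329716, 'fy': 466.55467304329716, 'cx': 283.9803484437973, 'cy': 199.38955705092076, 'cam_to_world': array([[-0.01959273,  0.9836408 , -0.17907231,  0.33813662],
       [-0.99977484, -0.020735  , -0.00450924, -0.02132134],
       [-0.00814854,  0.17894365,  0.98382558,  1.48169593],
       [ 0.        ,  0.        ,  0.        ,  1.        ]])}
side {'fx': 507.2123611505773, 'fy': 507.2123611505773, 'cx': 272.38233827680756, 'cy': 205.84513207930087, 'cam_to_world': array([[ 0.88320951,  0.18501292, -0.43094219, -0.07377906],
       [-0.46864343,  0.38291463, -0.79608399, -1.2273557 ],
       [ 0.01772824,  0.90506718,  0.42489893,  0.68859422],
       [ 0.        ,  0.        ,  0.        ,  1.        ]])}
{'time': 0.1, 'q': array([-6.85256483e+01,  5.00801421e+00,  1.00406880e+01,  9.50998175e+01,
       -7.88271369e-04,  9.00005185e+01]), 'qd': array([ 0.0646711 , -0.00173642,  0.04761956,  0.04452849, -0.02008064,
       -0.02027363]), 'joint_efforts': array([-4.81982488e-05, -5.21565270e+01,  4.65652013e+01,  1.61244784e-02,
        1.11723587e-04,  2.73942891e-05]), 'ee_pos': array([ 0.20128042, -0.51166155,  0.2526685 ]), 'tcp_rot': array([-1.79932856e+02,  7.88878432e-04,  2.14738342e+01]), 'wrist_force': array([ 0.52983887,  0.13699084, -0.59997417]), 'torque': array([0.0105246 , 0.00580469, 0.03186332]), 'grasp_force': 0.0, 'opening': 0.08563770552028849}
```

View pics/top0.png

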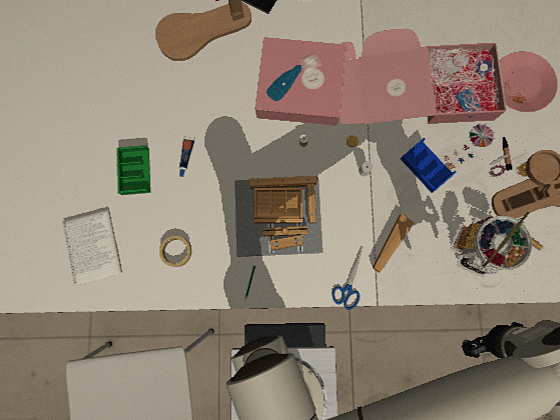

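View pics/side0.png

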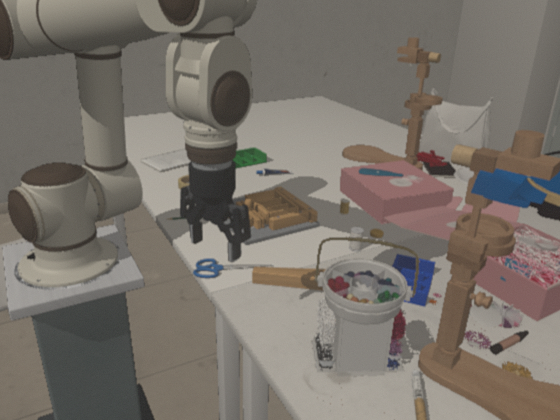

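The top view shows the gluing board at about (278,215), with the pale tray at (280,203) and the caul and stop block at (283,232). The wedge is at (393,243). The look-alikes are the blue tray (428,165) and the green tray (133,170), which are the wrong colour. The tape is at (176,250), the glue tube at (187,155) and the white spool at (366,168). I choose the pale tray on the board and the wooden wedge at (393,243), and will check both in a close crop.

```bash
python3 - <<'E'
from h import *
L=np.load('last_top.npz'); im,d=L['im'],L['d']
c=im[165:285,225:425]; cv2.imwrite('pics/crop1.png',cv2.resize(c,None,fx=4,fy=4,interpolation=cv2.INTER_CUBIC)[...,::-1])
X=cloud('top',d)
np.save('X0.npy',X)
# height map (world x-y grid) 
m=(X[...,0]>.15)&(X[...,0]<.6)&(X[...,1]<.2)&(X[...,1]>-.35)&(d>0)
print('table z',np.median(X[...,2][m]))
# wedge blob: right of the board
from scipy import ndimage as ndi
hm=(X[...,2]>.015)&m
lab,n=ndi.label(hm)
for k in range(1,n+1):
    s=lab==k
    if s.sum()<30: continue
    p=X[s]; v,u=np.nonzero(s); print(k,s.sum(),'uv',u.mean().round(),v.mean().round(),p.min(0).round(3),p.max(0).round(3), np.median(p,0).round(3))
E
```

```text
table z 0.0030465493276847777
1 2332 uv 284.0 222.0 [ 0.434 -0.126  0.015] [0.6   0.104 0.083] [ 0.534 -0.014  0.039]
4 36 uv 241.0 206.0 [0.573 0.11  0.015] [0.599 0.139 0.022] [0.586 0.123 0.018]
76 384 uv 385.0 253.0 [ 0.372 -0.35   0.016] [ 0.498 -0.284  0.044] [ 0.425 -0.323  0.034]
80 50 uv 255.0 238.0 [0.464 0.066 0.015] [0.505 0.089 0.025] [0.486 0.079 0.017]
93 32 uv 247.0 241.0 [0.465 0.095 0.015] [0.49  0.117 0.02 ] [0.474 0.104 0.017]
121 61 uv 249.0 247.0 [0.434 0.063 0.015] [0.465 0.12  0.023] [0.455 0.101 0.017]
188 3569 uv 266.0 371.0 [ 0.15  -0.051  0.115] [0.212 0.131 0.65 ] [0.177 0.023 0.62 ]
189 1878 uv 460.0 385.0 [ 0.15  -0.35   0.604] [ 0.194 -0.224  0.69 ] [ 0.165 -0.309  0.659]
```

View pics/crop1.png

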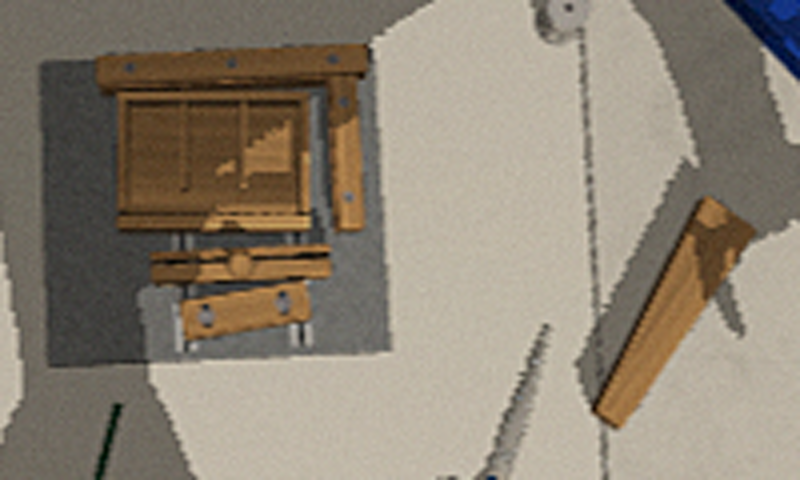

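The crop confirms the pale tray on the board at crop (213,155), with its front board at (213,222), caul and knob at (240,263) and slotted block at (245,312). The wedge has its thick end at (730,215) and its thin end at (610,415). Next I fit poses to the depth image with a small prism model.

```bash
cat > fit.py <<'E'
from h import *
from scipy.optimize import minimize
def box(x0,x1,y0,y1): return [(x0,y0),(x1,y0),(x1,y1),(x0,y1)]
def tf(pl,x,y,a):
    c,s=np.cos(a),np.sin(a); return [(x+c*p-s*q,y+s*p+c*q) for p,q in pl]
def comp(A,B):  # pose compose
    c,s=np.cos(A[2]),np.sin(A[2]); return (A[0]+c*B[0]-s*B[1],A[1]+s*B[0]+c*B[1],A[2]+B[2])
def rays(name,u,v):
    o=np.array(camera_info(name)['cam_to_world'])[:3,3]; return o,P(name,1.0+0*u,u,v)-o
def render(o,D,prisms,z0):
    best=(z0-o[2])/D[:,2]
    for pl,za,zb in prisms:
        n=len(pl); tin=np.full(len(D),-1e9); tout=np.full(len(D),1e9)
        H=[((pl[(i+1)%n][1]-pl[i][1]),-(pl[(i+1)%n][0]-pl[i][0]),0,pl[i]) for i in range(n)]
        H=[(np.array([a,b,0.]),a*p[0]+b*p[1]) for a,b,_,p in H]+[(np.array([0,0,1.]),zb+z0),(np.array([0,0,-1.]),-za-z0)]
        for nn,c in H:
            dn=D@nn; t=(c-o@nn)/np.where(abs(dn)<1e-12,1e-12,dn)
            tin=np.where(dn<0,np.maximum(tin,t),tin); tout=np.where(dn>0,np.minimum(tout,t),tout)
        best=np.where((tin<tout)&(tin>0)&(tin<best),tin,best)
    return best
M=1e-3
def tray(B,t):
    T=comp(B,t); f=lambda b:tf([(p*M,q*M) for p,q in b],*T)
    return [(f(box(*b)),.015,.015+h*M) for b,h in [((-47.5,47.5,-75,75),5),((40.5,47.5,-75,75),36),((-47.5,47.5,68,75),36),((-47.5,47.5,-75,-68),36),((-47.5,41,-24.5,-21.5),28),((-47.5,41,21.5,24.5),28)]]
def scene(q):
    bx,by,ba,tx,ty,ta,gap,cx,blk=q[:9]; B=(bx,by,ba)
    f=lambda b,T=B:tf([(p*M,q_*M) for p,q_ in b],*T)
    s=[(f(box(-108,137,-115,155)),0,.015),(f(box(105,130,-95,105)),.015,.049),(f(box(-14,108,-97,-75)),.015,.049)]
    s+=tray(B,(tx,ty,ta))
    T=comp(comp(B,(tx,ty,ta)),(-.0525-gap,0,0)); s.append((f(box(-5,5,-75,75),T),.015,.051))
    C=comp(B,(cx,0,0)); s+=[(f(box(-12,12,-70,70),C),.0155,.0455),(f(box(-12,4,-8,8),C),.0455,.0785)]
    k=-42-blk*1e3
    s.append((f([(k-36.25,-50),(k+6.25,-50),(k-6.25,50),(k-36.25,50)]) if 0 else f([(k-30+6.25,-50),(k+6.25,-50),(k-6.25,50),(k-30-6.25,50)]),.015,.045))
    return s
def wedge(w): return [(tf([(p*M,q*M) for p,q in [(-6.6,-95),(18,-95),(18,95),(-30.4,95)]],*w),0.,.034)]
def run(name,d,roi,model,q0,sc,zi=None,tr=.012,iters=3):
    u0,u1,v0,v1=roi; v,u=[a.ravel().astype(float) for a in np.mgrid[v0:v1,u0:u1]]
    dd=d[v0:v1,u0:u1].ravel(); ok=dd>0; u,v,dd=u[ok],v[ok],dd[ok]; o,D=rays(name,u,v)
    q=np.array(q0,float); sc=np.array(sc)
    L=lambda p:np.minimum(abs(render(o,D,model(p*sc),p[-1]*sc[-1])-dd),tr).mean()
    for _ in range(iters):
        q=minimize(L,q/sc,method='Powell',options=dict(xtol=.02,ftol=1e-5)).x*sc
    return q,L(q/sc)
E
python3 - <<'E'
from fit import *
d=np.load('last_top.npz')['d']
mod=lambda q:scene(q)
q0=[.485,.0,.05,.052,.006,0,.004,-.025,.018,.003]
q,l=run('top',d,(228,330,168,265),mod,q0,[.005,.005,.02,.005,.005,.02,.002,.005,.003,.002])
print(q.round(4),l)
np.save('q0.npy',q)
w,l2=run('top',d,(355,425,195,280),lambda p:wedge(p[:3]),[.44,-.31,-2.1,.003],[.005,.005,.03,.002])
print(w.round(4),l2); np.save('w0.npy',w)
E
python3 -c "
import workcell;print([x for x in dir(workcell) if x[0]!='_'],getattr(workcell,'tip_extent',None))"
```

```text
['PlanningError', 'camera', 'camera_info', 'get_obs', 'job_done', 'tip_extent'] 0.022Traceback (most recent call last):
  File "<stdin>", line 5, in <module>
  File "fit.py", line 38, in run
    dd=d[v0:v1,u0:u1].ravel(); ok=dd>0; u,v,dd=u[ok],v[ok],dd[ok]; o,D=rays(name,u,v)
                                                                       ~~~~^^^^^^^^^^
  File "fit.py", line 9, in rays
    o=np.array(camera_info(name)['cam_to_world'])[:3,3]; return o,P(name,1.0+0*u,u,v)-o
                                                                  ~^^^^^^^^^^^^^^^^^^
  File "h.py", line 6, in P
    i=camera_info(name); z=d[v,u] if not np.isscalar(d) else d
                           ~^^^^^
IndexError: arrays used as indices must be of integer (or boolean) type
```

```bash
sed -i 's/z=d\[v,u\] if not np.isscalar(d) else d/z=d[v,u] if np.ndim(d)==2 and np.shape(d)!=np.shape(u) or np.ndim(u)==2 else d/' h.py
python3 - <<'E'
from fit import *
import time
d=np.load('last_top.npz')['d']
t=time.time()
c=P('top',d,np.array([393,278]),np.array([243,215])); print(c)
w,l2=run('top',d,(355,425,195,280),lambda p:wedge(p[:3]),[c[0,0],c[0,1],-2.06,.003],[.005,.005,.03,.002])
print(w.round(4),l2,time.time()-t); np.save('w0.npy',w)
q0=[.5,.0,.05,.052,.006,0,.004,-.025,.018,.003]
q,l=run('top',d,(228,330,168,265),scene,q0,[.005,.005,.02,.005,.005,.02,.002,.005,.003,.002],iters=4)
print(q.round(4),l,time.time()-t); np.save('q0.npy',q)
q,l=run('top',d,(228,330,168,265),scene,q,[.002,.002,.01,.002,.002,.01,.001,.002,.002,.001],iters=3)
print(q.round(4),l,time.time()-t); np.save('q0.npy',q)
E
```

```text
[[ 0.45713121 -0.34878348  0.03666792]
 [ 0.55297569  0.00511792  0.02943609]]
[ 4.566e-01 -3.459e-01 -2.219e+00  5.000e-04] 0.002652387155010012 0.3080270290374756
[ 5.40e-01 -1.26e-02  2.36e-02  5.07e-02  1.74e-02 -4.43e-02  2.30e-03
 -3.79e-02  1.68e-02 -3.00e-04] 0.0028607061490679487 32.179781675338745
[ 5.40e-01 -1.26e-02  2.36e-02  5.07e-02  1.74e-02 -4.43e-02  2.30e-03
 -3.79e-02  1.68e-02 -3.00e-04] 0.002860680729294694 39.03025412559509
```

Emit:
servo_tool --rows '[{"offset": [0.5, -0.5, 0], "yaw": 0.056, "claw": 1}, {"offset": [1, -1, 0], "yaw": 0.112, "claw": 1}, {"offset": [1, -1, 0], "yaw": 0.112, "claw": 1}]' --squeeze 30

```text
time: 0.48
ee_pos: [0.2585, -0.3798, 0.2535]
tcp_rot: [-180.0, -0.0, 1.3]
wrist_force: [0.5, -0.6, 0.5]
opening: 0.0324
grasp_force: 0.0
```

Emit:
servo_tool --rows '[{"offset": [0.34, -0.5, 0], "yaw": 0, "claw": 1}, {"offset": [0.68, -1, 0], "yaw": 0, "claw": 1}, {"offset": [0.68, -1, 0], "yaw": 0, "claw": 1}]'

```text
time: 0.85
ee_pos: [0.3251, -0.2783, 0.2533]
tcp_rot: [-180.0, -0.0, 1.7]
wrist_force: [0.2, 0.1, 0.7]
opening: -0.0
grasp_force: 0.0
```

Emit:
servo_tool --rows '[{"offset": [0.34, -0.5, 0], "yaw": 0, "claw": 1}, {"offset": [0.68, -1, 0], "yaw": 0, "claw": 1}, {"offset": [0.68, -1, 0], "yaw": 0, "claw": 1}]'

```text
time: 1.23
ee_pos: [0.3906, -0.1773, 0.2529]
tcp_rot: [-180.0, 0.0, 1.7]
wrist_force: [-0.7, 0.1, -0.3]
opening: -0.0002
grasp_force: 0.0
```

Emit:
servo_tool --rows '[{"offset": [0.34, -0.5, 0], "yaw": 0, "claw": 1}, {"offset": [0.68, -1, 0], "yaw": 0, "claw": 1}, {"offset": [0.68, -1, 0], "yaw": 0, "claw": 1}]'

```text
time: 1.6
ee_pos: [0.4561, -0.0764, 0.2525]
tcp_rot: [-180.0, 0.1, 1.6]
wrist_force: [0.6, -1.1, -0.1]
opening: 0.0001
grasp_force: 0.0
```

Emit:
servo_tool --rows '[{"offset": [0.34, -0.5, 0.25], "yaw": 0, "claw": 1}, {"offset": [0.68, -1, 0.5], "yaw": 0, "claw": 1}, {"offset": [0.68, -1, 0.5], "yaw": 0, "claw": 1}]'

```text
time: 1.98
ee_pos: [0.5212, 0.0174, 0.2006]
tcp_rot: [-179.7, 0.2, 2.0]
wrist_force: [-0.6, -0.9, -0.2]
opening: 0.0001
grasp_force: 0.0
```

Emit:
servo_tool --rows '[{"offset": [0.34, -0.4, 0], "yaw": 0, "claw": 1}, {"offset": [0.64, -0.85, 0], "yaw": 0, "claw": 1}, {"offset": [0.64, -0.85, 0], "yaw": 0, "claw": 1}]'

```text
time: 2.35
ee_pos: [0.5868, 0.0634, 0.2033]
tcp_rot: [-178.1, 0.1, 5.5]
wrist_force: [-1.4, 0.6, 0.5]
opening: 0.0002
grasp_force: 0.0
```

Emit:
servo_tool --rows '[{"offset": [0, 0, 0], "yaw": 0, "claw": 1}, {"offset": [0, 0, 0], "yaw": 0, "claw": 1}]'

```text
time: 2.6
ee_pos: [0.5852, 0.0638, 0.2041]
tcp_rot: [-178.1, 0.0, 5.5]
wrist_force: [0.3, -0.5, 0.2]
opening: -0.0001
grasp_force: 0.0
```

```bash
python3 -c "
from workcell import *
o=get_obs();print(o['q'].round(1),o['ee_pos'].round(4),o['tcp_rot'].round(2),o['qd'].round(1))"
```

```text
[  5.4   9.6   9.7  90.2   1.9 179.9] [0.5852 0.0638 0.2041] [-1.7807e+02  4.0000e-02  5.4600e+00] [ 0.4 -0.2 -0.  -0.1  0.   0.2]
```

Emit:
servo_tool --rows '[{"offset": [0, 0, 0], "yaw": -0.05, "claw": 1}, {"offset": [0, 0, 0], "yaw": -0.1, "claw": 1}, {"offset": [0, 0, 0], "yaw": -0.2, "claw": 1}, {"offset": [0, 0, 0], "yaw": -0.3, "claw": 1}, {"offset": [0, 0, 0], "yaw": -0.4, "claw": 1}, {"offset": [0, 0, 0], "yaw": -0.5, "claw": 1}, {"offset": [0, 0, 0], "yaw": -0.5, "claw": 1}, {"offset": [0, 0, 0], "yaw": -0.5, "claw": 1}, {"offset": [0, 0, 0], "yaw": -0.5, "claw": 1}, {"offset": [0, 0, 0], "yaw": -0.5, "claw": 1}]'

```text
time: 3.85
ee_pos: [0.5853, 0.0646, 0.2042]
tcp_rot: [-180.0, -1.9, 95.5]
wrist_force: [0.6, -0.1, 0.5]
opening: 0.0
grasp_force: 0.0
```

```bash
cat >> h.py <<'E'
def tool_in_board(B=None,yaw=None):
    B=np.load('q0.npy')[:3] if B is None else B
    o=get_obs(); c,s=np.cos(B[2]),np.sin(B[2]); p=o['ee_pos']; dx,dy=p[0]-B[0],p[1]-B[1]
    print('tool in board mm',np.round([1e3*(c*dx+s*dy),1e3*(-s*dx+c*dy),1e3*p[2]],1),'yaw rel',round(o['tcp_rot'][2]-np.degrees(B[2]),2),'F',o['wrist_force'].round(1),'q6',o['q'][5].round(1),'t',o['time'])
E
python3 -c "
from h import *
tool_in_board();print(get_obs()['q'].round(1),get_obs()['ee_pos'].round(4),get_obs()['tcp_rot'].round(2))"
```

```text
tool in board mm [ 47.2  76.1 204.2] yaw rel 94.1 F [ 0.6 -0.1  0.5] q6 90.0 t 3.85
[ 5.4  9.6  9.7 90.1  1.9 90. ] [0.5853 0.0646 0.2042] [-179.98   -1.93   95.45]
```

Emit:
servo_tool --rows '[{"offset": [0.25, 0, 0], "yaw": 0.023, "claw": 1}, {"offset": [0.48, 0, 0], "yaw": 0.023, "claw": 1}, {"offset": [0.48, 0, 0], "yaw": 0.023, "claw": 1}]'

```text
time: 4.22
ee_pos: [0.5808, 0.1137, 0.2056]
tcp_rot: [-179.8, -1.9, 91.3]
wrist_force: [-0.4, 0.2, 0.2]
opening: 0.0001
grasp_force: 0.0
```

Emit:
servo_tool --rows '[{"offset": [0, 0, 0.5], "yaw": 0, "claw": 1}, {"offset": [0, 0, 1], "yaw": 0, "claw": 1}, {"offset": [0, 0, 1], "yaw": 0, "claw": 1}]'

```text
time: 4.6
ee_pos: [0.5783, 0.1152, 0.1018]
tcp_rot: [-179.4, -1.9, 91.3]
wrist_force: [-0.2, 0.1, 0.1]
opening: -0.0004
grasp_force: 0.0
```

```bash
python3 - <<'E'
from fit import *
tool_in_board()
d=np.load('last_top.npz')['d']; L=np.load('last_side.npz')
X=cloud('top',d); 
for n,(u,v) in dict(tape=(162,250),glue=(187,155),spool=(366,165)).items(): print(n,X[v,u].round(3))
E
```

```text
tool in board mm [ 41.4 126.8 101.8] yaw rel 89.92 F [-0.2  0.1  0.1] q6 99.1 t 4.6
tape [0.451 0.37  0.02 ]
glue [0.758 0.298 0.017]
spool [ 0.703 -0.275  0.053]
```

Emit:
servo_tool --rows '[{"offset": [0, 0, 0.3], "yaw": 0, "claw": 1}, {"offset": [0, 0, 0.55], "yaw": 0, "claw": 1}, {"offset": [-0.05, 0, 0.55], "yaw": 0, "claw": 1}, {"offset": [-0.1, 0, 0.55], "yaw": 0, "claw": 1}]'

```text
time: 5.1
ee_pos: [0.5819, 0.1077, 0.0527]
tcp_rot: [-180.0, -2.0, 91.4]
wrist_force: [0.3, 0.2, 0.2]
opening: 0.0001
grasp_force: 0.0
```

Emit:
servo_tool --rows '[{"offset": [-0.04, 0, 0], "yaw": 0, "claw": 1}, {"offset": [-0.08, 0, 0], "yaw": 0, "claw": 1}, {"offset": [-0.12, 0, 0], "yaw": 0, "claw": 1}, {"offset": [-0.15, 0, 0], "yaw": 0, "claw": 1}]'

```text
time: 5.6
ee_pos: [0.5811, 0.093, 0.0496]
tcp_rot: [-179.8, -1.9, 91.4]
wrist_force: [0.3, 0.2, -0.4]
opening: -0.0002
grasp_force: 0.0
```

```bash
python3 - <<'E'
from fit import *
tool_in_board()
E
```

```text
tool in board mm [ 43.6 104.5  49.6] yaw rel 90.04 F [ 0.3  0.2 -0.4] q6 96.8 t 5.6
```

Emit:
servo_tool --rows '[{"offset": [-0.03, 0, 0], "yaw": 0, "claw": 1}, {"offset": [-0.06, 0, 0], "yaw": 0, "claw": 1}, {"offset": [-0.08, 0, 0], "yaw": 0, "claw": 1}]'

```text
time: 5.98
ee_pos: [0.5814, 0.0854, 0.0495]
tcp_rot: [-179.8, -2.0, 91.4]
wrist_force: [-0.2, 3.9, 2.1]
opening: -0.0002
grasp_force: 1.9
```

Emit:
servo_tool --rows '[{"offset": [-0.02, 0, 0], "yaw": 0, "claw": 1}, {"offset": [-0.03, 0, 0], "yaw": 0, "claw": 1}]'

```text
time: 6.22
ee_pos: [0.5815, 0.0823, 0.0494]
tcp_rot: [-179.8, -2.0, 91.4]
wrist_force: [0.4, 4.7, 3.6]
opening: 0.0001
grasp_force: 2.4
```

```bash
python3 - <<'E'
from fit import *
tool_in_board()
im,d=grab('top'); q=np.load('q0.npy')
f=lambda p:scene(np.r_[q[:3],p[:4],q[7:]])
r,l=run('top',d,(228,330,168,265),f,[.0507,.012,-.01,.002,q[-1]],[.004,.004,.02,.002,.002]); print(r.round(4),l)
E
```

```text
tool in board mm [43.7 93.9 49.4] yaw rel 90.06 F [0.4 4.7 3.6] q6 95.8 t 6.225
[ 0.052   0.0081 -0.0323  0.0037 -0.0002] 0.007043375267659962
```

Emit:
servo_tool --rows '[{"offset": [-0.02, 0, -0.01], "yaw": 0, "claw": 1}, {"offset": [-0.04, 0, -0.01], "yaw": 0, "claw": 1}, {"offset": [-0.05, 0, -0.01], "yaw": 0, "claw": 1}]'

```text
time: 6.65
ee_pos: [0.5814, 0.0769, 0.0498]
tcp_rot: [-179.8, -1.9, 91.4]
wrist_force: [0.1, 1.6, -0.2]
opening: -0.0001
grasp_force: 1.0
```

Emit:
servo_tool --rows '[{"offset": [-0.01, 0, 0], "yaw": 0, "claw": 1}, {"offset": [-0.01, 0, 0], "yaw": 0, "claw": 1}]'

```text
time: 6.9
ee_pos: [0.5814, 0.076, 0.0498]
tcp_rot: [-179.8, -1.9, 91.4]
wrist_force: [-1.0, 1.3, -0.3]
opening: -0.0003
grasp_force: 0.3
```

Emit:
servo_tool --rows '[{"offset": [-0.01, 0, 0], "yaw": 0, "claw": 1}, {"offset": [-0.01, 0, 0], "yaw": 0, "claw": 1}]'

```text
time: 7.15
ee_pos: [0.5815, 0.0752, 0.0499]
tcp_rot: [-179.8, -1.9, 91.4]
wrist_force: [-0.4, 1.0, -0.6]
opening: 0.0
grasp_force: 0.6
```

Emit:
servo_tool --rows '[{"offset": [-0.006, 0, 0], "yaw": 0, "claw": 1}, {"offset": [-0.006, 0, 0], "yaw": 0, "claw": 1}]'

```text
time: 7.4
ee_pos: [0.5813, 0.0749, 0.0498]
tcp_rot: [-179.8, -2.0, 91.4]
wrist_force: [-2.3, 5.5, -0.4]
opening: -0.0003
grasp_force: 2.4
```

Emit:
servo_tool --rows '[{"offset": [-0.005, 0, 0], "yaw": 0, "claw": 1}, {"offset": [-0.005, 0, 0], "yaw": 0, "claw": 1}]'

```text
time: 7.65
ee_pos: [0.5812, 0.0749, 0.0499]
tcp_rot: [-179.8, -2.0, 91.4]
wrist_force: [-2.7, 6.7, 0.1]
opening: -0.0002
grasp_force: 3.5
```

Emit:
servo_tool --rows '[{"offset": [-0.004, 0, 0], "yaw": 0, "claw": 1}, {"offset": [-0.004, 0, 0], "yaw": 0, "claw": 1}]'

```text
time: 7.9
ee_pos: [0.5811, 0.0748, 0.0498]
tcp_rot: [-179.8, -2.0, 91.5]
wrist_force: [-3.3, 9.4, 0.9]
opening: -0.0001
grasp_force: 4.4
```

```bash
python3 - <<'E'
from fit import *
tool_in_board()
E
```

```text
tool in board mm [43.2 86.3 49.8] yaw rel 90.1 F [-3.3  9.4  0.9] q6 94.9 t 7.9
```

Emit:
servo_tool --rows '[{"offset": [0.06, 0, 0], "yaw": 0, "claw": 1}, {"offset": [0.1, 0, 0], "yaw": 0, "claw": 1}, {"offset": [0.1, 0, -0.5], "yaw": 0, "claw": 1}, {"offset": [0.1, 0, -1], "yaw": 0, "claw": 1}, {"offset": [0.1, 0, -1], "yaw": 0, "claw": 1}]'

```text
time: 8.52
ee_pos: [0.5838, 0.0804, 0.1549]
tcp_rot: [179.8, -1.9, 91.4]
wrist_force: [0.8, 0.5, 0.1]
opening: -0.0002
grasp_force: 0.0
```

Emit:
servo_tool --rows '[{"offset": [-0.5, -0.5, 0], "yaw": 0, "claw": 1}, {"offset": [-0.93, -1, 0], "yaw": 0, "claw": 1}, {"offset": [-0.93, -1, 0], "yaw": 0, "claw": 1}]'

```text
time: 8.9
ee_pos: [0.4818, -0.0168, 0.1468]
tcp_rot: [-179.8, -1.9, 91.3]
wrist_force: [0.4, -0.5, 0.9]
opening: 0.0002
grasp_force: 0.0
```

Emit:
servo_tool --rows '[{"offset": [0, -0.2, 0], "yaw": 0, "claw": 1}, {"offset": [0, -0.2, 0.1], "yaw": 0, "claw": 1}, {"offset": [0, -0.2, 0.1], "yaw": 0, "claw": 1}]'

```text
time: 9.28
ee_pos: [0.4643, -0.0149, 0.1362]
tcp_rot: [-179.7, -1.9, 91.4]
wrist_force: [-0.1, 0.8, 0.1]
opening: 0.0004
grasp_force: 0.0
```

```bash
python3 - <<'E'
from fit import *
tool_in_board()
E
```

```text
tool in board mm [-75.7  -0.5 136.2] yaw rel 90.07 F [-0.1  0.8  0.1] q6 85.6 t 9.275
```

Emit:
servo_tool --rows '[{"offset": [0, 0, 0.3], "yaw": 0, "claw": 1}, {"offset": [-0.02, 0, 0.54], "yaw": 0, "claw": 1}, {"offset": [-0.02, 0, 0.54], "yaw": 0, "claw": 1}]'

```text
time: 9.65
ee_pos: [0.4633, -0.0151, 0.0816]
tcp_rot: [-179.6, -1.9, 91.4]
wrist_force: [-0.3, 0.9, 1.4]
opening: 0.0002
grasp_force: 0.0
```

Emit:
servo_tool --rows '[{"offset": [0, 0.04, 0], "yaw": 0, "claw": 1}, {"offset": [0, 0.08, 0], "yaw": 0, "claw": 1}, {"offset": [0, 0.12, 0], "yaw": 0, "claw": 1}]'

```text
time: 10.02
ee_pos: [0.4766, -0.0151, 0.0841]
tcp_rot: [-179.9, -1.9, 91.4]
wrist_force: [-0.3, 0.4, 0.1]
opening: 0.0001
grasp_force: 0.0
```

Emit:
servo_tool --rows '[{"offset": [0, 0.04, 0], "yaw": 0, "claw": 1}, {"offset": [0, 0.08, 0], "yaw": 0, "claw": 1}]'

```text
time: 10.28
ee_pos: [0.4841, -0.0149, 0.0835]
tcp_rot: [-179.8, -1.9, 91.4]
wrist_force: [-1.4, 0.6, 1.3]
opening: -0.0
grasp_force: 0.5
```

```bash
python3 - <<'E'
from fit import *
tool_in_board()
E
```

```text
tool in board mm [-55.9  -1.   83.5] yaw rel 90.05 F [-1.4  0.6  1.3] q6 85.8 t 10.275
```

Emit:
servo_tool --rows '[{"offset": [0, 0.02, 0], "yaw": 0, "claw": 1}, {"offset": [0, 0.04, 0], "yaw": 0, "claw": 1}, {"offset": [0, 0.06, 0], "yaw": 0, "claw": 1}]'

```text
time: 10.65
ee_pos: [0.4899, -0.0147, 0.0833]
tcp_rot: [-179.8, -1.9, 91.4]
wrist_force: [-1.3, -0.8, 0.3]
opening: -0.0
grasp_force: 0.6
```

Emit:
servo_tool --rows '[{"offset": [0, 0.02, 0], "yaw": 0, "claw": 1}, {"offset": [0, 0.03, 0], "yaw": 0, "claw": 1}]'

```text
time: 10.9
ee_pos: [0.4929, -0.0147, 0.0833]
tcp_rot: [-179.8, -1.9, 91.4]
wrist_force: [-1.5, 0.1, 0.5]
opening: -0.0002
grasp_force: 0.6
```

Emit:
servo_tool --rows '[{"offset": [0, 0.015, 0], "yaw": 0, "claw": 1}, {"offset": [0, 0.02, 0], "yaw": 0, "claw": 1}]'

```text
time: 11.15
ee_pos: [0.4949, -0.0146, 0.0833]
tcp_rot: [-179.8, -1.9, 91.4]
wrist_force: [-1.4, -0.5, 0.8]
opening: -0.0002
grasp_force: 0.6
```

```bash
python3 - <<'E'
from fit import *
tool_in_board()
E
```

```text
tool in board mm [-45.1  -1.   83.3] yaw rel 90.05 F [-1.4 -0.5  0.8] q6 85.9 t 11.15
```

Emit:
servo_tool --rows '[{"offset": [0, 0.015, 0], "yaw": 0, "claw": 1}, {"offset": [0, 0.03, 0], "yaw": 0, "claw": 1}]'

```text
time: 11.4
ee_pos: [0.4978, -0.0145, 0.0833]
tcp_rot: [-179.8, -1.9, 91.4]
wrist_force: [-2.7, -0.1, 2.0]
opening: 0.0
grasp_force: 1.3
```

Emit:
servo_tool --rows '[{"offset": [0, 0.015, 0], "yaw": 0, "claw": 1}, {"offset": [0, 0.02, 0], "yaw": 0, "claw": 1}]'

```text
time: 11.65
ee_pos: [0.4998, -0.0145, 0.0833]
tcp_rot: [-179.8, -1.9, 91.4]
wrist_force: [-3.1, -0.4, 2.1]
opening: -0.0
grasp_force: 1.6
```

```bash
python3 - <<'E'
from fit import *
tool_in_board()
im,d=grab('top'); cv2.imwrite('pics/t2.png',cv2.resize(im[160:265,225:340],None,fx=5,fy=5)[...,::-1])
E
```

```text
tool in board mm [-40.2  -1.   83.3] yaw rel 90.05 F [-3.1 -0.4  2.1] q6 85.9 t 11.65
```

Emit:
servo_tool --rows '[{"offset": [0, 0.01, 0], "yaw": 0, "claw": 1}, {"offset": [0, 0.02, 0], "yaw": 0, "claw": 1}]'

```text
time: 11.95
ee_pos: [0.5018, -0.0145, 0.0833]
tcp_rot: [-179.8, -1.9, 91.4]
wrist_force: [-3.8, 0.2, 1.3]
opening: -0.0002
grasp_force: 1.6
```

Emit:
servo_tool --rows '[{"offset": [0, 0.01, 0], "yaw": 0, "claw": 1}, {"offset": [0, 0.015, 0], "yaw": 0, "claw": 1}]'

```text
time: 12.2
ee_pos: [0.5034, -0.0144, 0.0833]
tcp_rot: [-179.8, -1.9, 91.4]
wrist_force: [-3.8, -0.6, 1.9]
opening: -0.0002
grasp_force: 1.7
```

Emit:
servo_tool --rows '[{"offset": [0, 0.01, 0], "yaw": 0, "claw": 1}, {"offset": [0, 0.01, 0], "yaw": 0, "claw": 1}]'

```text
time: 12.45
ee_pos: [0.5039, -0.0144, 0.0832]
tcp_rot: [-179.7, -1.9, 91.4]
wrist_force: [-5.8, -1.1, 3.6]
opening: -0.0003
grasp_force: 3.1
```

```bash
python3 - <<'E'
from fit import *
tool_in_board()
E
```

```text
tool in board mm [-36.1  -1.   83.2] yaw rel 90.05 F [-5.8 -1.1  3.6] q6 86.0 t 12.45
```

Emit:
servo_tool --rows '[{"offset": [0, 0.008, 0], "yaw": 0, "claw": 1}, {"offset": [0, 0.008, 0], "yaw": 0, "claw": 1}]'

```text
time: 12.7
ee_pos: [0.5042, -0.0144, 0.0832]
tcp_rot: [-179.7, -1.9, 91.4]
wrist_force: [-8.5, -0.1, 5.3]
opening: 0.0
grasp_force: 4.4
```

Emit:
servo_tool --rows '[{"offset": [0, 0.007, 0], "yaw": 0, "claw": 1}, {"offset": [0, 0.007, 0], "yaw": 0, "claw": 1}]'

```text
time: 12.95
ee_pos: [0.5045, -0.0144, 0.0832]
tcp_rot: [-179.6, -1.9, 91.4]
wrist_force: [-10.5, -1.2, 6.5]
opening: -0.0002
grasp_force: 5.6
```

```bash
python3 - <<'E'
from fit import *
tool_in_board()
E
```

```text
tool in board mm [-35.5  -0.9  83.2] yaw rel 90.04 F [-10.5  -1.2   6.5] q6 86.0 t 12.95
```

Emit:
servo_tool --rows '[{"offset": [0, 0.007, 0], "yaw": 0, "claw": 1}, {"offset": [0, 0.007, 0], "yaw": 0, "claw": 1}]'

```text
time: 13.2
ee_pos: [0.5048, -0.0143, 0.0831]
tcp_rot: [-179.6, -1.9, 91.4]
wrist_force: [-13.4, -0.9, 8.6]
opening: -0.0002
grasp_force: 6.8
```

Emit:
servo_tool --rows '[{"offset": [0, -0.05, 0], "yaw": 0, "claw": 1}, {"offset": [0, -0.15, 0], "yaw": 0, "claw": 1}, {"offset": [0, -0.15, -0.5], "yaw": 0, "claw": 1}, {"offset": [0, -0.15, -1], "yaw": 0, "claw": 1}]'

```text
time: 13.7
ee_pos: [0.4913, -0.0181, 0.1842]
tcp_rot: [-179.8, -1.9, 91.4]
wrist_force: [0.6, 0.5, -0.2]
opening: 0.0004
grasp_force: 0.0
```

Emit:
servo_tool --rows '[{"offset": [-0.5, -0.2, 0], "yaw": 0, "claw": 0.6}, {"offset": [-1, -0.4, 0], "yaw": 0, "claw": 0.3}, {"offset": [-1, -0.4, 0], "yaw": 0, "claw": 0}]'

```text
time: 14.08
ee_pos: [0.4533, -0.1214, 0.1802]
tcp_rot: [-179.8, -1.9, 91.2]
wrist_force: [0.4, -0.1, 0.1]
opening: 0.0544
grasp_force: 0.0
```

Emit:
servo_tool --rows '[{"offset": [-0.5, 0, 0], "yaw": 0, "claw": 0}, {"offset": [-1, 0, 0], "yaw": 0, "claw": 0}, {"offset": [-1, 0, 0], "yaw": 0, "claw": 0}]'

```text
time: 14.45
ee_pos: [0.4569, -0.2207, 0.1761]
tcp_rot: [-179.8, -1.9, 91.2]
wrist_force: [-0.4, 0.5, 0.4]
opening: 0.0853
grasp_force: 0.0
```

```bash
python3 - <<'E'
from fit import *
tool_in_board()
im,d=grab('top'); cv2.imwrite('pics/t3.png',cv2.resize(im[160:265,225:345],None,fx=5,fy=5)[...,::-1])
q=np.load('q0.npy'); q1=q.copy(); q1[3:8]=[.0575,0,0,0,-.012]
D=np.load('last_top.npz')['d']
r,l=run('top',d,(228,330,168,265),scene,q1,[.002,.002,.01,.003,.003,.02,.002,.004,.002,.001]); print(r.round(4),l); np.save('q1.npy',r)
E
```

```text
tool in board mm [ -88.  -206.1  176.1] yaw rel 89.89 F [-0.4  0.5  0.4] q6 62.1 t 14.45
[ 5.399e-01 -1.300e-02  2.700e-02  5.730e-02  2.000e-03  2.600e-03
 -7.000e-04 -1.210e-02  1.660e-02 -2.000e-04] 0.0028364318405335862
```

View pics/t3.png

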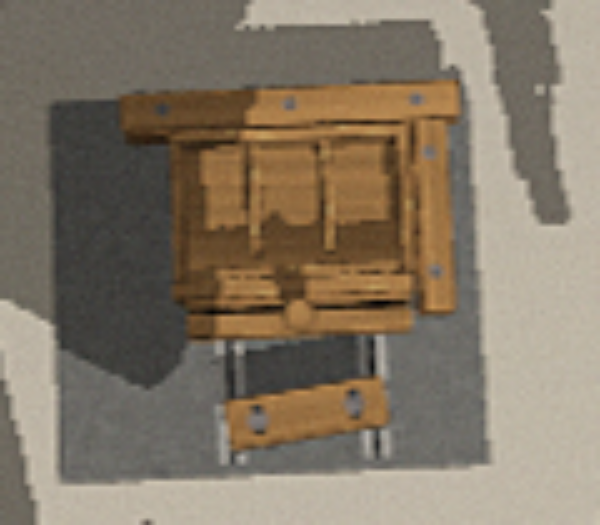

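The tray now sits in the corner of the crop: back edge on the fence (290,130), front board closed at (295,285), and caul up against it at (300,320). The fit gives tray x 57.3, y 2.0, yaw 0.15°, gap about 0 and caul at -12.1. I will re-press sideways later. Next is the wedge.

Emit:
servo_tool --rows '[{"offset": [-0.3, 0.1, 0], "yaw": -0.05, "claw": 0}, {"offset": [-0.6, 0.2, 0], "yaw": -0.1, "claw": 0}, {"offset": [-1, 0.3, 0], "yaw": -0.15, "claw": 0}, {"offset": [-1, 0.4, 0], "yaw": -0.2, "claw": 0}, {"offset": [-1, 0.42, 0], "yaw": -0.25, "claw": 0}, {"offset": [-1, 0.42, 0], "yaw": -0.307, "claw": 0}, {"offset": [-1, 0.42, 0], "yaw": -0.307, "claw": 0}]'

```text
time: 15.38
ee_pos: [0.5019, -0.3163, 0.1733]
tcp_rot: [178.5, -1.3, 146.7]
wrist_force: [0.6, 0.4, -0.1]
opening: 0.0852
grasp_force: 0.0
```

```bash
cat >> h.py <<'E'
def goto(x,y,z,yaw):
    from scipy.spatial.transform import Rotation as R
    o=get_obs(); Rm=R.from_euler('xyz',o['tcp_rot'],degrees=True).as_matrix()
    dy=(yaw-o['tcp_rot'][2]+180)%360-180
    print('at',o['ee_pos'].round(4),o['tcp_rot'].round(2),'q',o['q'].round(1),'F',o['wrist_force'].round(1),'t',o['time'],'\n offset',(Rm.T@(np.array([x,y,z])-o['ee_pos'])/.1).round(3),'yaw',round(-dy/180,4))
E
python3 - <<'E'
from fit import *
goto(.5026,-.3762,.032,146.5)
d=np.load('last_side.npz')['d']; w=np.load('w0.npy')
T=np.array(camera_info('side')['cam_to_world']); c=np.linalg.inv(T)@np.r_[w[:2],.034,1]; i=camera_info('side')
u,v=int(i['cx']+i['fx']*c[0]/-c[2]),int(i['cy']-i['fy']*c[1]/-c[2]); print(u,v)
for tr in (.012,.03):
  r,l=run('side',d,(u-75,min(u+60,u+60),v-35,v+30),lambda p:wedge(p[:3]),w,[.004,.004,.03,.003],tr=tr); print(r.round(4),l)
E
```

```text
at [ 0.5019 -0.3163  0.1733] [178.5   -1.25 146.7 ] q [-32.9  11.3   8.2  88.2   1.5   0.4] F [ 0.6  0.4 -0.1] t 15.375 
 offset [-0.365 -0.533  1.392] yaw 0.0011
290 271
[ 4.6030e-01 -3.4620e-01 -2.2217e+00  1.0000e-03] 0.004372340604035235
[ 4.6010e-01 -3.4670e-01 -2.2201e+00  1.0000e-03] 0.00795257084896328
```

Emit:
servo_tool --rows '[{"offset": [-0.2, -0.3, 0.1], "yaw": 0, "claw": 0}, {"offset": [-0.37, -0.53, 0.39], "yaw": 0, "claw": 0}, {"offset": [-0.37, -0.53, 0.39], "yaw": 0, "claw": 0}]'

```text
time: 15.75
ee_pos: [0.5021, -0.3808, 0.1292]
tcp_rot: [178.5, -1.5, 146.4]
wrist_force: [-1.0, -0.5, -0.0]
opening: 0.0854
grasp_force: 0.0
```

Emit:
servo_tool --rows '[{"offset": [0, 0, 0.3], "yaw": 0, "claw": 0}, {"offset": [0, 0, 0.5], "yaw": 0, "claw": 0}, {"offset": [0, 0, 0.5], "yaw": 0, "claw": 0}]'

```text
time: 16.12
ee_pos: [0.5025, -0.3777, 0.0815]
tcp_rot: [178.5, -1.4, 146.6]
wrist_force: [0.5, 0.8, 1.0]
opening: 0.0853
grasp_force: 0.0
```

```bash
python3 - <<'E'
from fit import *
goto(.5040,-.3762,.032,146.5)
im,d=grab('side'); cv2.imwrite('pics/s3.png',cv2.resize(im[170:320,200:400],None,fx=4,fy=4)[...,::-1])
E
```

```text
at [ 0.5025 -0.3777  0.0815] [178.5   -1.38 146.61] q [-37.5  17.2   5.2  79.5   1.4  -4.1] F [0.5 0.8 1. ] t 16.125 
 offset [-0.016  0.008  0.495] yaw 0.0006
```

View pics/s3.png

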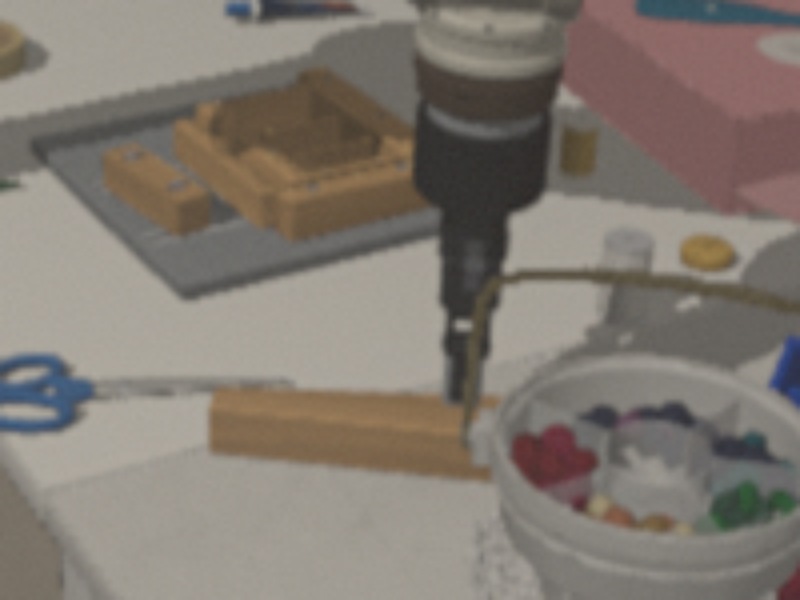

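The side crop shows the open fingers at (465,370) above the wedge's thick half, with the thin end at (225,420) and nothing else in the way. I will descend and grip.

Emit:
servo_tool --rows '[{"offset": [-0.01, 0, 0.25], "yaw": 0, "claw": 0}, {"offset": [-0.01, 0, 0.48], "yaw": 0, "claw": 0}, {"offset": [-0.01, 0, 0.48], "yaw": 0, "claw": 0}, {"offset": [-0.01, 0, 0.48], "yaw": 0, "claw": 0.5}, {"offset": [-0.01, 0, 0.48], "yaw": 0, "claw": 1}, {"offset": [-0.01, 0, 0.48], "yaw": 0, "claw": 1}, {"offset": [-0.01, 0, 0.48], "yaw": 0, "claw": 1}, {"offset": [-0.01, 0, 0.48], "yaw": 0, "claw": 1}]' --squeeze 50

```text
time: 17.18
ee_pos: [0.5041, -0.3786, 0.0359]
tcp_rot: [178.5, -1.1, 146.7]
wrist_force: [-0.8, 2.4, 7.2]
opening: 0.0429
grasp_force: 50.9
```

Emit:
servo_tool --rows '[{"offset": [0, 0, -0.3], "yaw": 0, "claw": 1}, {"offset": [0, 0, -0.8], "yaw": 0, "claw": 1}, {"offset": [0, 0, -1], "yaw": 0, "claw": 1}, {"offset": [0, 0, -1], "yaw": 0, "claw": 1}]'

```text
time: 17.68
ee_pos: [0.5045, -0.3823, 0.1361]
tcp_rot: [178.5, -1.1, 146.7]
wrist_force: [-0.4, 0.4, -1.6]
opening: 0.0429
grasp_force: 51.2
```

```bash
python3 - <<'E'
from fit import *
q=np.load('q1.npy'); B=q[:3]
# wedge origin target in board: x s.t. flat face 1.5mm behind caul back (-24); y=+150
for y in (.150,):
    wp=comp(B,(-.0445,y,0)); print('wedge target',np.round(wp,4))
    g=comp(wp,(-.0037,.055,0)); print('tool',np.round(g,4)); goto(g[0],g[1],.12,np.degrees(B[2])+273.6)
E
```

```text
wedge target [0.4914 0.1357 0.027 ]
tool [0.4862 0.1906 0.027 ]
at [ 0.5045 -0.3823  0.1361] [178.54  -1.05 146.67] q [-37.7  16.8  10.7  85.1   1.4  -4.4] F [-0.4  0.4 -1.6] t 17.675 
 offset [3.298 4.679 0.341] yaw -0.7138
```

Emit:
servo_tool --rows '[{"offset": [0.2, 0.3, -0.2], "yaw": 0, "claw": 1}, {"offset": [0.5, 0.7, -0.35], "yaw": 0, "claw": 1}, {"offset": [0.7, 1, -0.4], "yaw": 0, "claw": 1}, {"offset": [0.7, 1, -0.4], "yaw": 0, "claw": 1}]'

```text
time: 18.18
ee_pos: [0.5003, -0.259, 0.1777]
tcp_rot: [178.5, -1.3, 146.8]
wrist_force: [0.2, -0.6, -2.1]
opening: 0.0426
grasp_force: 51.3
```

Emit:
servo_tool --rows '[{"offset": [0.35, 0.5, 0], "yaw": 0, "claw": 1}, {"offset": [0.7, 1, 0], "yaw": 0, "claw": 1}, {"offset": [0.7, 1, 0], "yaw": 0, "claw": 1}]'

```text
time: 18.55
ee_pos: [0.4966, -0.1364, 0.1813]
tcp_rot: [178.5, -1.3, 146.9]
wrist_force: [-0.1, -0.6, -2.0]
opening: 0.0423
grasp_force: 51.4
```

Emit:
servo_tool --rows '[{"offset": [0.2, 0.3, 0], "yaw": -0.05, "claw": 1}, {"offset": [0.4, 0.6, 0], "yaw": -0.1, "claw": 1}, {"offset": [0.6, 0.8, 0], "yaw": -0.16, "claw": 1}, {"offset": [0.7, 1, 0], "yaw": -0.22, "claw": 1}, {"offset": [0.7, 1, 0], "yaw": -0.28, "claw": 1}, {"offset": [0.7, 1, 0], "yaw": -0.34, "claw": 1}, {"offset": [0.7, 1, 0], "yaw": -0.4, "claw": 1}, {"offset": [0.7, 1, 0], "yaw": -0.46, "claw": 1}, {"offset": [0.7, 1, 0], "yaw": -0.52, "claw": 1}, {"offset": [0.7, 1, 0], "yaw": -0.58, "claw": 1}, {"offset": [0.7, 1, 0], "yaw": -0.64, "claw": 1}, {"offset": [0.7, 1, 0], "yaw": -0.714, "claw": 1}]'

```text
time: 20.05
ee_pos: [0.4934, -0.0183, 0.185]
tcp_rot: [179.7, 1.9, -87.6]
wrist_force: [0.5, 0.5, -2.2]
opening: 0.043
grasp_force: 51.4
```

```bash
python3 - <<'E'
from fit import *
q=np.load('q1.npy'); B=q[:3]
g=comp(comp(B,(-.0445,.150,0)),(-.0037,.055,0)); goto(g[0],g[1],.12,np.degrees(B[2])+273.6)
print(get_obs()['opening'])
E
```

```text
at [ 0.4934 -0.0183  0.185 ] [179.74   1.93 -87.63] q [ -3.1  -3.1  -5.7  87.9   1.9 -95.5] F [ 0.5  0.5 -2.2] t 20.05 
 offset [-2.067 -0.017  0.72 ] yaw -0.0154
0.04302030065949027
```

Emit:
servo_tool --rows '[{"offset": [-0.5, 0, 0], "yaw": -0.015, "claw": 1}, {"offset": [-1, 0, 0], "yaw": -0.015, "claw": 1}, {"offset": [-1, 0, 0], "yaw": -0.015, "claw": 1}]'

```text
time: 20.42
ee_pos: [0.4898, 0.0842, 0.1885]
tcp_rot: [179.8, 2.0, -85.1]
wrist_force: [-0.7, 0.0, -1.6]
opening: 0.0426
grasp_force: 51.4
```

Emit:
servo_tool --rows '[{"offset": [-0.4, 0, 0.2], "yaw": 0, "claw": 1}, {"offset": [-0.67, 0, 0.4], "yaw": 0, "claw": 1}, {"offset": [-0.67, 0, 0.4], "yaw": 0, "claw": 1}, {"offset": [-0.67, 0, 0.4], "yaw": 0, "claw": 1}]'

```text
time: 20.92
ee_pos: [0.4843, 0.1496, 0.1518]
tcp_rot: [179.9, 1.9, -85.3]
wrist_force: [-0.1, -0.5, -1.5]
opening: 0.0429
grasp_force: 51.3
```

```bash
python3 - <<'E'
from fit import *
q=np.load('q1.npy'); B=q[:3]
g=comp(comp(B,(-.0475,.110,0)),(-.0037,.055,0)); goto(g[0],g[1],.12,np.degrees(B[2])+273.6); tool_in_board(B)
for n in ('top','side'):
    im,d=grab(n); cv2.imwrite(f'pics/{n}4.png',cv2.resize(im[165:285,190:340] if n=='top' else im[120:260,130:330],None,fx=4,fy=4)[...,::-1])
E
```

```text
at [0.4843 0.1496 0.1518] [179.9    1.91 -85.26] q [ 16.2  -2.   -8.3  83.4   1.9 -78.6] F [-0.1 -0.5 -1.5] t 20.925 
 offset [ 0.001 -0.001  0.318] yaw -0.0023
tool in board mm [-51.2 164.  151.8] yaw rel -86.81 F [-0.1 -0.5 -1.5] q6 -78.6 t 20.925
```

View pics/top4.png

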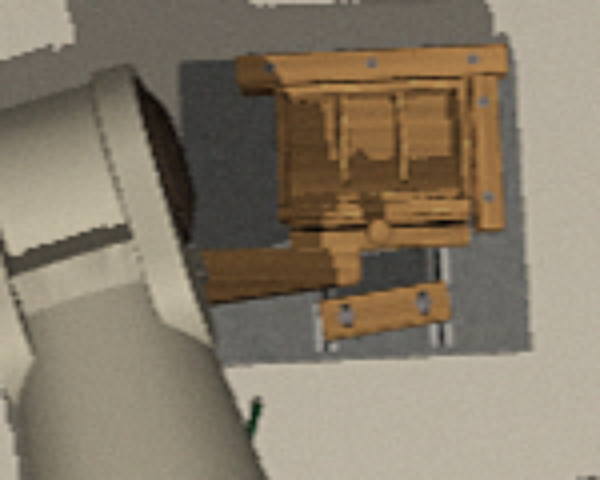

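View pics/side4.png

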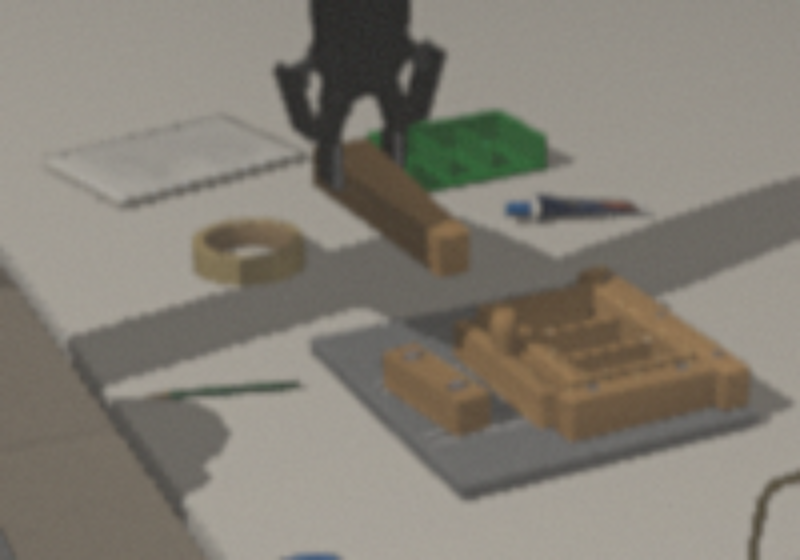

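The top crop shows the wedge held in the air with its thin end at (350,258) over the channel mouth, caul at (380,237) and block at (385,310). The side crop shows it held nearly level, with the thin end at (450,250). I will measure its pose in the hand before lowering.

```bash
python3 - <<'E'
from fit import *
B=np.load('q1.npy')[:3]
for n,roi in (('top',(236,290,222,250)),('side',(205,250,150,195))):
    d=np.load(f'last_{n}.npz')['d']; X=cloud(n,d)[roi[2]:roi[3],roi[0]:roi[1]].reshape(-1,3)
    c,s=np.cos(B[2]),np.sin(B[2]); x=c*(X[:,0]-B[0])+s*(X[:,1]-B[1]); y=-s*(X[:,0]-B[0])+c*(X[:,1]-B[1]); z=X[:,2]
    top=(z>.10)&(z<.19)&(abs(x+.048)<.05)&(y<.15)&(y>0)
    print(n,top.sum(),'thin end y',np.percentile(y[top],[0,1,3,10]).round(4))
    for a in np.arange(.01,.14,.015):
        k=top&(y>a)&(y<a+.015)
        if k.sum()>4: zz=z[k]; k2=k&(z>np.percentile(zz,60)-.004); print(round(a+.0075,4),k.sum(),'x',np.percentile(x[k],[3,50,97]).round(4),'ztop',np.percentile(zz,[10,50,95]).round(4))
E
```

```text
top 464 thin end y [0.0148 0.0155 0.0185 0.0283]
0.0175 36 x [-0.0609 -0.0496 -0.0382] ztop [0.138  0.1418 0.1447]
0.0325 51 x [-0.0625 -0.0516 -0.0375] ztop [0.1383 0.1419 0.147 ]
0.0475 55 x [-0.0641 -0.0514 -0.0369] ztop [0.1392 0.1433 0.1481]
0.0625 63 x [-0.0652 -0.0507 -0.0361] ztop [0.1387 0.1431 0.1475]
0.0775 67 x [-0.0673 -0.053  -0.0357] ztop [0.1417 0.1449 0.15  ]
0.0925 67 x [-0.0684 -0.0525 -0.0351] ztop [0.1413 0.1462 0.151 ]
0.1075 70 x [-0.0702 -0.0532 -0.0345] ztop [0.1421 0.1467 0.1509]
0.1225 55 x [-0.0712 -0.0511 -0.0337] ztop [0.1432 0.1467 0.152 ]
side 542 thin end y [0.0097 0.0115 0.0134 0.0154]
0.0175 114 x [-0.059  -0.0468 -0.0333] ztop [0.1139 0.1293 0.1431]
0.0325 45 x [-0.0603 -0.0566 -0.0368] ztop [0.1175 0.1411 0.1456]
0.0475 43 x [-0.062  -0.0588 -0.0353] ztop [0.1162 0.1351 0.1451]
0.0625 53 x [-0.0635 -0.0588 -0.0345] ztop [0.1208 0.1428 0.1466]
0.0775 48 x [-0.0649 -0.0604 -0.0328] ztop [0.1187 0.1424 0.148 ]
0.0925 49 x [-0.0664 -0.0622 -0.0328] ztop [0.1208 0.1439 0.149 ]
0.1075 48 x [-0.0681 -0.0636 -0.0345] ztop [0.1204 0.145  0.1489]
0.1225 50 x [-0.0702 -0.0652 -0.0359] ztop [0.1238 0.1468 0.1499]
0.1375 51 x [-0.0739 -0.0662 -0.0332] ztop [0.1251 0.1478 0.1522]
```

Emit:
servo_tool --rows '[{"offset": [0, -0.02, 0], "yaw": -0.0125, "claw": 1}, {"offset": [0, -0.02, 0.2], "yaw": -0.0125, "claw": 1}, {"offset": [0, -0.02, 0.4], "yaw": -0.0125, "claw": 1}, {"offset": [0, -0.02, 0.6], "yaw": -0.0125, "claw": 1}, {"offset": [0, -0.02, 0.8], "yaw": -0.0125, "claw": 1}, {"offset": [0, -0.02, 0.85], "yaw": -0.0125, "claw": 1}, {"offset": [0, -0.02, 0.85], "yaw": -0.0125, "claw": 1}]'

```text
time: 21.9
ee_pos: [0.4859, 0.1534, 0.0675]
tcp_rot: [-180.0, 1.9, -83.0]
wrist_force: [0.1, 0.1, -1.1]
opening: 0.043
grasp_force: 51.3
```

```bash
cat > meas.py <<'E'
from fit import *
import sys
B=np.load('q1.npy')[:3]; tool_in_board(B)
im,d=grab('top'); X=cloud('top',d)[215:262,225:330].reshape(-1,3)
c,s=np.cos(B[2]),np.sin(B[2]); x=c*(X[:,0]-B[0])+s*(X[:,1]-B[1]); y=-s*(X[:,0]-B[0])+c*(X[:,1]-B[1]); z=X[:,2]
top=(z>.038)&(z<.075)&(x>-.075)&(x<-.0245)
for a in np.arange(-.06,.15,.015):
    k=top&(y>a)&(y<a+.015)
    if k.sum()>4: print(round(a+.0075,4),k.sum(),'x',np.percentile(x[k],[3,50,97]).round(4),'z',np.percentile(z[k],[10,50,90]).round(4))
E
python3 meas.py
```

```text
tool in board mm [-49.5 167.8  67.5] yaw rel -84.54 F [ 0.1  0.1 -1.1] q6 -80.5 t 21.9
-0.0525 11 x [-0.0731 -0.0664 -0.0554] z [0.0435 0.0465 0.0522]
-0.0375 35 x [-0.0748 -0.0636 -0.0256] z [0.0402 0.0457 0.0486]
-0.0225 32 x [-0.0745 -0.0658 -0.0565] z [0.0411 0.0451 0.0498]
-0.0075 30 x [-0.0743 -0.0651 -0.0246] z [0.0436 0.0454 0.0475]
0.0075 24 x [-0.0734 -0.0667 -0.0501] z [0.0417 0.0458 0.049 ]
0.0225 50 x [-0.073  -0.0488 -0.0305] z [0.0436 0.0556 0.0606]
0.0375 68 x [-0.0745 -0.049  -0.0298] z [0.0444 0.0569 0.0615]
0.0525 57 x [-0.0712 -0.0471 -0.0294] z [0.0449 0.0578 0.0626]
0.0675 48 x [-0.0597 -0.0448 -0.0317] z [0.0562 0.0601 0.0643]
0.0825 53 x [-0.062  -0.0473 -0.0313] z [0.0569 0.0602 0.0634]
0.0975 61 x [-0.0642 -0.0488 -0.0304] z [0.0545 0.0618 0.0662]
0.1125 59 x [-0.0665 -0.0493 -0.033 ] z [0.0578 0.0629 0.0656]
0.1275 41 x [-0.0679 -0.0484 -0.0323] z [0.0592 0.0633 0.0659]
```

Emit:
servo_tool --rows '[{"offset": [0, 0, 0.03], "yaw": 0, "claw": 1}, {"offset": [0, 0, 0.06], "yaw": 0, "claw": 1}, {"offset": [0, 0, 0.08], "yaw": 0, "claw": 1}]' --squeeze 20

```text
time: 22.32
ee_pos: [0.4856, 0.1542, 0.0589]
tcp_rot: [-180.0, 1.9, -83.0]
wrist_force: [0.7, 1.1, -0.4]
opening: 0.0428
grasp_force: 51.3
```

Emit:
servo_tool --rows '[{"offset": [0, 0, 0.03], "yaw": 0, "claw": 1}, {"offset": [0, 0, 0.04], "yaw": 0, "claw": 1}]'

```text
time: 22.58
ee_pos: [0.4855, 0.1544, 0.055]
tcp_rot: [-180.0, 2.0, -82.9]
wrist_force: [-0.6, 1.7, 0.2]
opening: 0.0426
grasp_force: 51.4
```

Emit:
servo_tool --rows '[{"offset": [0, 0, 0.02], "yaw": 0, "claw": 1}, {"offset": [0, 0, 0.03], "yaw": 0, "claw": 1}]'

```text
time: 22.82
ee_pos: [0.4856, 0.1545, 0.0521]
tcp_rot: [-180.0, 2.0, -82.9]
wrist_force: [-0.6, 2.7, 2.5]
opening: 0.0427
grasp_force: 51.4
```

Emit:
servo_tool --rows '[{"offset": [0.1, 0, 0], "yaw": 0, "claw": 1}, {"offset": [0.2, 0, 0], "yaw": 0, "claw": 1}, {"offset": [0.3, 0, 0], "yaw": 0, "claw": 1}, {"offset": [0.4, 0.01, 0], "yaw": 0, "claw": 1}, {"offset": [0.5, 0.01, 0], "yaw": 0, "claw": 1}, {"offset": [0.5, 0.01, 0], "yaw": 0, "claw": 1}]'

```text
time: 23.58
ee_pos: [0.4906, 0.1031, 0.0502]
tcp_rot: [180.0, 1.8, -83.1]
wrist_force: [-0.7, -4.9, 3.3]
opening: 0.0427
grasp_force: 51.9
```

```bash
python3 meas.py
```

```text
tool in board mm [-46.2 117.4  50.2] yaw rel -84.6 F [-0.7 -4.9  3.3] q6 -86.0 t 23.575
-0.0525 11 x [-0.0729 -0.0668 -0.0552] z [0.0429 0.0459 0.0477]
-0.0375 31 x [-0.0726 -0.063  -0.0513] z [0.041  0.0458 0.0505]
-0.0225 71 x [-0.0743 -0.0477 -0.0285] z [0.0421 0.0474 0.052 ]
-0.0075 73 x [-0.0739 -0.0495 -0.0281] z [0.0431 0.0473 0.0503]
0.0075 73 x [-0.0729 -0.0484 -0.0275] z [0.0431 0.0477 0.0523]
0.0225 71 x [-0.0727 -0.0482 -0.0275] z [0.0427 0.0485 0.0527]
0.0375 69 x [-0.0724 -0.0475 -0.029 ] z [0.0432 0.0472 0.0519]
0.0525 63 x [-0.0709 -0.0467 -0.0274] z [0.043  0.0491 0.053 ]
0.0675 43 x [-0.0617 -0.0441 -0.0276] z [0.0448 0.0489 0.0527]
```

Emit:
servo_tool --rows '[{"offset": [0.06, 0, 0], "yaw": 0, "claw": 1}, {"offset": [0.12, 0, 0], "yaw": 0, "claw": 1}, {"offset": [0.16, 0, 0], "yaw": 0, "claw": 1}, {"offset": [0.16, 0, 0], "yaw": 0, "claw": 1}]'

```text
time: 24.12
ee_pos: [0.4923, 0.0894, 0.0501]
tcp_rot: [180.0, 2.1, -82.9]
wrist_force: [-4.9, 4.1, 6.7]
opening: 0.0427
grasp_force: 52.9
```

Emit:
servo_tool --rows '[{"offset": [0.04, 0, 0], "yaw": 0, "claw": 1}, {"offset": [0.06, 0, 0], "yaw": 0, "claw": 1}, {"offset": [0.06, 0, 0], "yaw": 0, "claw": 1}]'

```text
time: 24.5
ee_pos: [0.493, 0.084, 0.05]
tcp_rot: [180.0, 2.1, -82.9]
wrist_force: [-5.1, 6.9, 8.0]
opening: 0.0426
grasp_force: 53.2
```

```bash
python3 meas.py
```

```text
tool in board mm [-44.2  98.2  50. ] yaw rel -84.46 F [-5.1  6.9  8. ] q6 -88.5 t 24.5
-0.0525 24 x [-0.0729 -0.0472 -0.027 ] z [0.0418 0.0463 0.0532]
-0.0375 72 x [-0.0725 -0.0495 -0.0261] z [0.0429 0.0479 0.0525]
-0.0225 76 x [-0.0744 -0.0508 -0.0286] z [0.0428 0.047  0.0534]
-0.0075 77 x [-0.0739 -0.0497 -0.0283] z [0.0434 0.0478 0.0525]
0.0075 79 x [-0.073  -0.0493 -0.0269] z [0.0425 0.0478 0.0519]
0.0225 74 x [-0.0726 -0.0481 -0.0262] z [0.044  0.0484 0.0523]
0.0375 73 x [-0.0719 -0.0476 -0.0288] z [0.0423 0.0473 0.0534]
```

Emit:
servo_tool --rows '[{"offset": [0, 0, 0], "yaw": 0, "claw": 0.6}, {"offset": [0, 0, 0], "yaw": 0, "claw": 0.2}, {"offset": [0, 0, 0], "yaw": 0, "claw": 0.2}, {"offset": [0, 0, -0.3], "yaw": 0, "claw": 0.2}, {"offset": [0, 0, -0.7], "yaw": 0, "claw": 0.2}, {"offset": [0, 0, -1], "yaw": 0, "claw": 0.2}, {"offset": [0, 0, -1], "yaw": 0, "claw": 1}]' --squeeze 20

```text
time: 25.42
ee_pos: [0.495, 0.0795, 0.1517]
tcp_rot: [-179.8, 1.9, -83.0]
wrist_force: [-0.1, -0.5, -0.6]
opening: 0.0516
grasp_force: 0.0
```

Emit:
servo_tool --rows '[{"offset": [-0.1, -0.5, 0], "yaw": 0.03, "claw": 1}, {"offset": [-0.22, -0.9, 0], "yaw": 0.03, "claw": 1}, {"offset": [-0.22, -0.9, 0], "yaw": 0.03, "claw": 1}, {"offset": [-0.22, -0.9, 0], "yaw": 0.03, "claw": 1}]'

```text
time: 25.92
ee_pos: [0.5797, 0.1121, 0.149]
tcp_rot: [179.7, 1.9, -88.4]
wrist_force: [-0.6, -0.6, 0.7]
opening: -0.0002
grasp_force: 0.0
```

```bash
python3 meas.py; python3 - <<'E'
from fit import *
L=np.load('last_top.npz'); q=np.load('q1.npy')
f=lambda p:scene(np.r_[q[:3],p[:5],q[8:9]])+[(pl,za+.015,zb+.015) for pl,za,zb in wedge(comp(q[:3],p[5:8]))]
r,l=run('top',L['d'],(262,330,168,265),f,np.r_[.0575,.001,0,0,-.012,-.044,.045,0,q[-1]],[.003,.003,.01,.002,.002,.002,.005,.01,.001]); print(r.round(4),l)
E
```

```text
tool in board mm [ 43.1 124.  149. ] yaw rel -89.9 F [-0.6 -0.6  0.7] q6 -81.6 t 25.925
-0.0525 23 x [-0.0725 -0.0453 -0.0265] z [0.0415 0.0466 0.051 ]
-0.0375 71 x [-0.0722 -0.0505 -0.029 ] z [0.043  0.0464 0.0514]
-0.0225 74 x [-0.0744 -0.051  -0.0293] z [0.0419 0.048  0.0524]
-0.0075 79 x [-0.074  -0.0498 -0.0275] z [0.0423 0.0466 0.0507]
0.0075 78 x [-0.0729 -0.049  -0.0271] z [0.0431 0.0474 0.0523]
0.0225 76 x [-0.0724 -0.0482 -0.0264] z [0.0436 0.0477 0.0525]
0.0375 74 x [-0.0722 -0.0502 -0.0285] z [0.0433 0.0475 0.0519]
0.0525 61 x [-0.0712 -0.0465 -0.0278] z [0.0431 0.048  0.0536]
0.0675 5 x [-0.046  -0.0341 -0.0279] z [0.0472 0.0479 0.049 ]
[ 0.0573  0.0019  0.0003 -0.0012 -0.0121 -0.0443  0.0461  0.0001 -0.0003] 0.0033424962735804312
```

Emit:
servo_tool --rows '[{"offset": [0, 0, 0.5], "yaw": 0, "claw": 1}, {"offset": [0, 0, 0.92], "yaw": 0, "claw": 1}, {"offset": [0.15, 0, 0.92], "yaw": 0, "claw": 1}, {"offset": [0.3, 0, 0.92], "yaw": 0, "claw": 1}, {"offset": [0.34, 0, 0.92], "yaw": 0, "claw": 1}, {"offset": [0.36, 0, 0.92], "yaw": 0, "claw": 1}, {"offset": [0.36, 0, 0.92], "yaw": 0, "claw": 1}]'

```text
time: 26.85
ee_pos: [0.5814, 0.0794, 0.0578]
tcp_rot: [179.9, 1.9, -88.4]
wrist_force: [0.0, 0.8, 0.2]
opening: -0.0002
grasp_force: 0.0
```

```bash
python3 -c "
from h import *
tool_in_board(np.load('q1.npy')[:3]); tool_in_board()"
```

```text
tool in board mm [43.9 91.2 57.8] yaw rel -89.91 F [0.  0.8 0.2] q6 -84.7 t 26.85
tool in board mm [43.5 91.  57.8] yaw rel -89.72 F [0.  0.8 0.2] q6 -84.7 t 26.85
```

Emit:
servo_tool --rows '[{"offset": [0.015, 0, 0], "yaw": 0, "claw": 1}, {"offset": [0.03, 0, 0], "yaw": 0, "claw": 1}, {"offset": [0.03, 0, 0], "yaw": 0, "claw": 1}]'

```text
time: 27.22
ee_pos: [0.5811, 0.0765, 0.0569]
tcp_rot: [179.8, 1.9, -88.4]
wrist_force: [0.0, -0.7, 0.8]
opening: -0.0001
grasp_force: 0.0
```

Emit:
servo_tool --rows '[{"offset": [0.01, 0, 0], "yaw": 0, "claw": 1}, {"offset": [0.01, 0, 0], "yaw": 0, "claw": 1}]'

```text
time: 27.48
ee_pos: [0.5811, 0.0754, 0.0569]
tcp_rot: [179.8, 1.9, -88.4]
wrist_force: [0.8, -0.4, -0.2]
opening: 0.0002
grasp_force: 0.0
```

Emit:
servo_tool --rows '[{"offset": [0.008, 0, 0], "yaw": 0, "claw": 1}, {"offset": [0.008, 0, 0], "yaw": 0, "claw": 1}]'

```text
time: 27.72
ee_pos: [0.5811, 0.0749, 0.057]
tcp_rot: [179.8, 2.0, -88.3]
wrist_force: [0.3, 3.4, -1.0]
opening: -0.0
grasp_force: 1.6
```

Emit:
servo_tool --rows '[{"offset": [0.01, 0, 0], "yaw": 0, "claw": 1}, {"offset": [0.01, 0, 0], "yaw": 0, "claw": 1}]'

```text
time: 27.98
ee_pos: [0.5812, 0.0737, 0.057]
tcp_rot: [179.8, 2.0, -88.4]
wrist_force: [-0.9, 3.3, 0.8]
opening: -0.0001
grasp_force: 1.8
```

Emit:
servo_tool --rows '[{"offset": [0.006, 0, 0], "yaw": 0, "claw": 1}, {"offset": [0.006, 0, 0], "yaw": 0, "claw": 1}]'

```text
time: 28.22
ee_pos: [0.5812, 0.0736, 0.0569]
tcp_rot: [179.8, 2.0, -88.3]
wrist_force: [0.0, 5.7, 0.1]
opening: -0.0
grasp_force: 3.3
```

Emit:
servo_tool --rows '[{"offset": [0.008, 0, 0], "yaw": 0, "claw": 1}, {"offset": [0.008, 0, 0], "yaw": 0, "claw": 1}]'

```text
time: 28.48
ee_pos: [0.5812, 0.0736, 0.057]
tcp_rot: [179.8, 2.1, -88.3]
wrist_force: [-0.4, 9.6, 0.4]
opening: -0.0
grasp_force: 5.3
```

Emit:
servo_tool --rows '[{"offset": [0.008, 0, 0], "yaw": 0, "claw": 1}, {"offset": [0.008, 0, 0], "yaw": 0, "claw": 1}]'

```text
time: 28.72
ee_pos: [0.5812, 0.0735, 0.057]
tcp_rot: [179.8, 2.2, -88.3]
wrist_force: [-0.6, 14.2, -0.1]
opening: 0.0002
grasp_force: 7.2
```

Emit:
servo_tool --rows '[{"offset": [-0.1, 0, 0], "yaw": 0, "claw": 1}, {"offset": [-0.4, 0, -0.3], "yaw": 0, "claw": 1}, {"offset": [-0.85, 0, -0.5], "yaw": 0, "claw": 1}, {"offset": [-0.85, 0.5, -0.5], "yaw": 0, "claw": 1}, {"offset": [-0.85, 0.92, -0.5], "yaw": 0, "claw": 1}, {"offset": [-0.85, 0.92, -0.5], "yaw": 0, "claw": 1}]'

```text
time: 29.48
ee_pos: [0.4851, 0.1518, 0.1102]
tcp_rot: [179.8, 1.9, -88.3]
wrist_force: [-0.7, 0.6, 0.3]
opening: 0.0003
grasp_force: 0.0
```

Emit:
servo_tool --rows '[{"offset": [0, 0, 0.3], "yaw": 0, "claw": 1}, {"offset": [0, 0, 0.5], "yaw": 0, "claw": 1}, {"offset": [0, 0, 0.5], "yaw": 0, "claw": 1}]'

```text
time: 29.85
ee_pos: [0.4865, 0.1533, 0.0587]
tcp_rot: [179.7, 1.9, -88.4]
wrist_force: [0.2, -0.3, -0.8]
opening: -0.0
grasp_force: 0.0
```

```bash
python3 -c "
from h import *
tool_in_board(np.load('q1.npy')[:3])"
```

```text
tool in board mm [-48.9 167.7  58.7] yaw rel -89.93 F [ 0.2 -0.3 -0.8] q6 -75.1 t 29.85
```

Emit:
servo_tool --rows '[{"offset": [0.05, 0, 0], "yaw": 0, "claw": 1}, {"offset": [0.1, 0, 0], "yaw": 0, "claw": 1}, {"offset": [0.13, 0, 0], "yaw": 0, "claw": 1}, {"offset": [0.16, 0, 0], "yaw": 0, "claw": 1}]'

```text
time: 30.35
ee_pos: [0.4875, 0.1374, 0.0598]
tcp_rot: [179.8, 1.9, -88.4]
wrist_force: [-0.5, 0.5, 0.1]
opening: -0.0002
grasp_force: 0.0
```

Emit:
servo_tool --rows '[{"offset": [0.03, 0, 0], "yaw": 0, "claw": 1}, {"offset": [0.05, 0, 0], "yaw": 0, "claw": 1}]'

```text
time: 30.6
ee_pos: [0.4876, 0.1328, 0.0595]
tcp_rot: [179.8, 2.0, -88.4]
wrist_force: [0.2, 1.3, 1.2]
opening: -0.0001
grasp_force: 1.1
```

Emit:
servo_tool --rows '[{"offset": [0.03, 0, 0], "yaw": 0, "claw": 1}, {"offset": [0.04, 0, 0], "yaw": 0, "claw": 1}]'

```text
time: 30.85
ee_pos: [0.4877, 0.1288, 0.0594]
tcp_rot: [179.8, 2.0, -88.4]
wrist_force: [-1.0, 2.6, 2.6]
opening: 0.0001
grasp_force: 1.6
```

```bash
python3 -c "
from h import *
tool_in_board(np.load('q1.npy')[:3])"
```

```text
tool in board mm [-48.3 143.2  59.4] yaw rel -89.9 F [-1.   2.6  2.6] q6 -77.9 t 30.85
```

Emit:
servo_tool --rows '[{"offset": [0.02, 0, -0.005], "yaw": 0, "claw": 1}, {"offset": [0.04, 0, -0.005], "yaw": 0, "claw": 1}]'

```text
time: 31.1
ee_pos: [0.4876, 0.1246, 0.0594]
tcp_rot: [179.8, 1.9, -88.4]
wrist_force: [-1.8, 2.6, 2.6]
opening: 0.0
grasp_force: 1.3
```

Emit:
servo_tool --rows '[{"offset": [0.02, 0, 0], "yaw": 0, "claw": 1}, {"offset": [0.03, 0, 0], "yaw": 0, "claw": 1}]'

```text
time: 31.35
ee_pos: [0.4878, 0.122, 0.0595]
tcp_rot: [179.8, 2.0, -88.3]
wrist_force: [-0.7, 7.2, 1.1]
opening: 0.0004
grasp_force: 3.2
```

Emit:
servo_tool --rows '[{"offset": [0.02, 0, 0], "yaw": 0, "claw": 1}, {"offset": [0.03, 0, 0], "yaw": 0, "claw": 1}]'

```text
time: 31.6
ee_pos: [0.4881, 0.1197, 0.0595]
tcp_rot: [179.9, 2.1, -88.3]
wrist_force: [0.5, 10.0, 1.4]
opening: -0.0001
grasp_force: 5.2
```

Emit:
servo_tool --rows '[{"offset": [0.02, 0, 0], "yaw": 0, "claw": 1}, {"offset": [0.02, 0, 0], "yaw": 0, "claw": 1}]'

```text
time: 31.85
ee_pos: [0.4884, 0.1179, 0.0595]
tcp_rot: [179.9, 2.1, -88.3]
wrist_force: [1.0, 10.3, 0.6]
opening: -0.0001
grasp_force: 5.1
```

Emit:
servo_tool --rows '[{"offset": [0.015, 0, 0], "yaw": 0, "claw": 1}, {"offset": [0.015, 0, 0], "yaw": 0, "claw": 1}, {"offset": [0.015, 0, 0], "yaw": 0, "claw": 1}]'

```text
time: 32.22
ee_pos: [0.4885, 0.1168, 0.0596]
tcp_rot: [179.9, 2.1, -88.3]
wrist_force: [2.0, 12.5, 0.9]
opening: -0.0003
grasp_force: 6.3
```

```bash
python3 - <<'E'
from fit import *
q=np.load('q1.npy'); tool_in_board(q[:3])
im,d=grab('top'); cv2.imwrite('pics/t6.png',cv2.resize(im[165:265,225:345],None,fx=5,fy=5)[...,::-1])
f=lambda p:scene(np.r_[q[:3],p[:5],q[8:9]])+[(pl,za+.015,zb+.015) for pl,za,zb in wedge(comp(q[:3],p[5:8]))]
r,l=run('top',d,(262,330,168,265),f,np.r_[.0575,.001,0,0,-.012,-.044,.030,0,q[-1]],[.003,.003,.01,.002,.002,.002,.005,.01,.001]); print(r.round(4),l)
E
```

```text
tool in board mm [-47.9 131.2  59.6] yaw rel -89.83 F [ 2.  12.5  0.9] q6 -79.4 t 32.225
[ 0.0574  0.0004 -0.0042 -0.0017 -0.0114 -0.0433  0.0271 -0.001  -0.0002] 0.0029154896350360453
```

View pics/t6.png

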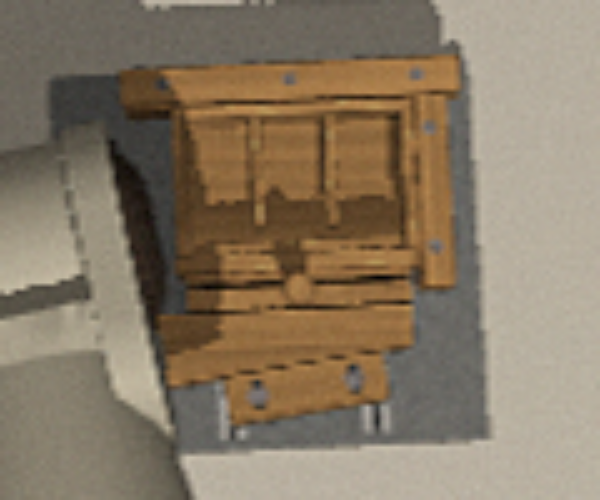

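The top crop shows the tray in the corner, square, with the front board closed at (300,262). The caul is at (300,290), the wedge between it and the block at (310,330), and the finger on the thick end. Push force has risen to 12.5 N. I will push one more millimetre, then let go.

Emit:
servo_tool --rows '[{"offset": [0.015, 0, 0], "yaw": 0, "claw": 1}, {"offset": [0.015, 0, 0], "yaw": 0, "claw": 1}, {"offset": [0.015, 0, 0], "yaw": 0, "claw": 1}]'

```text
time: 32.65
ee_pos: [0.4886, 0.1157, 0.0596]
tcp_rot: [179.9, 2.2, -88.3]
wrist_force: [0.2, 15.4, -0.4]
opening: 0.0002
grasp_force: 7.4
```

Emit:
servo_tool --rows '[{"offset": [-0.05, 0, 0], "yaw": 0, "claw": 1}, {"offset": [-0.25, 0, 0], "yaw": 0, "claw": 1}, {"offset": [-0.25, 0, -0.5], "yaw": 0, "claw": 1}, {"offset": [-0.25, 0, -1], "yaw": 0, "claw": 1}, {"offset": [-0.25, 0, -1], "yaw": 0, "claw": 1}, {"offset": [-0.25, 0, -1], "yaw": 0, "claw": 1}]'

```text
time: 33.4
ee_pos: [0.4876, 0.135, 0.1592]
tcp_rot: [179.8, 1.9, -88.4]
wrist_force: [-0.3, 0.3, 0.1]
opening: 0.0003
grasp_force: 0.0
```

```bash
python3 - <<'E'
from fit import *
q=np.load('q1.npy'); tool_in_board(q[:3])
im,d=grab('top')
f=lambda p:scene(np.r_[q[:3],p[:5],q[8:9]])+[(pl,za+.015,zb+.015) for pl,za,zb in wedge(comp(q[:3],p[5:8]))]
r,l=run('top',d,(262,330,168,265),f,np.r_[.0575,.001,0,0,-.012,-.044,.026,0,q[-1]],[.003,.003,.01,.002,.002,.002,.005,.01,.001]); print(r.round(4),l)
im,d=grab('side'); cv2.imwrite('pics/s7.png',cv2.resize(im[150:260,190:350],None,fx=5,fy=5)[...,::-1])
E
```

```text
tool in board mm [-48.3 149.4 159.2] yaw rel -89.93 F [-0.3  0.3  0.1] q6 -77.1 t 33.4
[ 0.0572  0.0004 -0.004  -0.0028 -0.0112 -0.0432  0.0269 -0.0013 -0.0003] 0.0029489951850330664
```

View pics/s7.png

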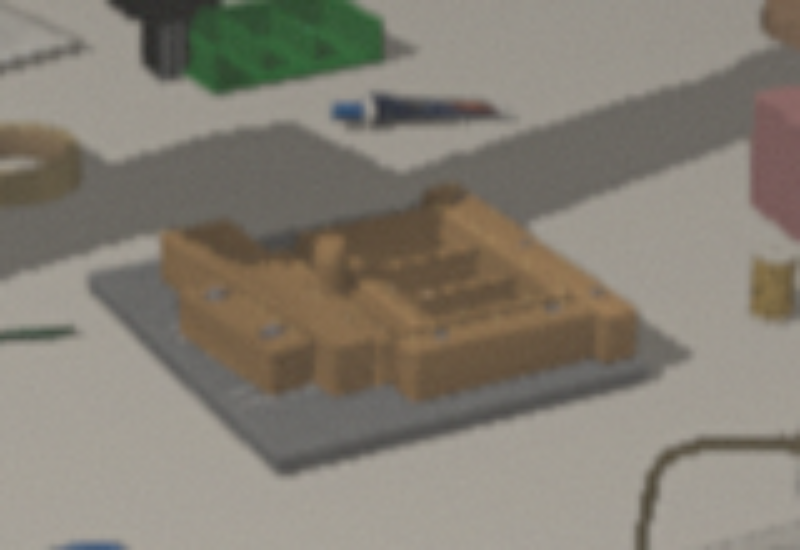

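The side crop shows the wedge flat between block (240,330) and caul, the front board closed, the tray square in the corner, and the gripper clear. The wedge has not moved since I let go. I am handing in.

```bash
python3 -c "
from workcell import *
print(job_done())"
```

```text
the job is handed in; nothing more can be done
None
```

I handed the job in at about 33 s. The tray is square in the corner with its front board closed, and the wedge stayed in place when I let go; the clamp force, judged only from the push force on the wedge, is roughly 9 N.

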